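# Hold the clipboard's spring clip open for a new pad

## Robot

A 6-joint arm with a two-finger parallel gripper is mounted at the origin on the work surface. World frame = base frame: x ahead of the robot, y to its left, z up, the work surface at z = 0. Lengths are in m, angles in rad, forces in N, time in s.
With the tool pointing down it reaches from about 0.35 to 0.975 m from the base axis. Payload 17.4 kg.
Tool frame: the origin (TCP) lies on the centre line of the jaws, within the pads' length; the fingertips stand ahead of it and the grasp point (between the pads) lies 8 mm behind it (ctrl.tips_ahead is the z of the fingertips in the tool frame, in m); z points along the fingers, y is the line along which they close (so a half turn about z gives the same grasp; the last joint's range is limited). The gripper opens to 85 mm and grips with 20 to 120 N. Pads are 22 mm wide; open, the fingers measure 114 mm over their backs; the gripper's body (76 mm by 85 mm) begins 54 mm behind the grasp point. The pads swing forward as they close: fully open they stand 13 mm farther back than shut.
Start: joints at [1.109, 0.116, 1.442, -0, 1.584, -0.038], TCP at [0.278, 0.615, 0.242] pointing down, gripper open.
Joint ranges: [-2.83, 2.83], [-0.83, 2.19], [0.07, 2.5], [-1.14, 4.28], [0.01, 3], [-2.97, 2.97]. Speed limits (rad/s): [1.89, 1.89, 2.22, 3.14, 3.14, 3.14].

## Interface

Orientations are given as a unit quaternion [x, y, z, w].
In Python, from cell import ctrl gives the robot as it stands.
- The arm moves only by the tool send_rows, never from a script. Its argument "steps" is a list of rows, each an object of numbers: "grip": the closure, from 0 (fully open) to 1 (shut); "x", "y", "z": the shift along the tool's x, y, z in cm; "yaw": the turn about the tool's z in degrees. A call has exactly 5 rows; each row shifts and turns the commanded pose from where the row before left it, along the tool's axes as they then stand; what a row does not reach is not made up. A row lasts 1/10 s, in which the tool goes at most 50 mm and 8.59 degrees, less where a joint would pass 70% of its speed; a pose out of reach is approached as far as the arm can. A call with a gripper value outside its range is refused whole. The fingers move at their own pace and stop on an object; "force" is the grip in N (left out, the last holds). Time passes only in rows, so rows that do not move let the fingers close, or fill a call up. It gives the time, the measured TCP pose, the force, the opening and the grip force at its end, in the units of the state.
- ctrl.state(): the state, without advancing time (a new reading comes with each control period).
- ctrl.grab_frame(name): name is "side" or "top"; returns a dict with "pixels" (480x640x3 uint8, blue, green, red), "intrinsics" (3x3 intrinsics, pixels), "view" (4x4, takes a point from world to camera coordinates). Camera axes: x right, y up, looking along -z (the intrinsics and any distortion apply to the point x, -y, -z); pixel columns grow to the right and rows downward; lengths in m; the calibration is good to about 2 mm. A picture is of the moment at which its call begins. There is no depth.
- ctrl.close_job(): hands the job in; it is judged then, once.
The state is a dict: "t": time; "joint_pos": joint angles; "qvel": joint speeds; "effort": joint torques, N m; "tcp_pos": TCP position; "orientation": TCP orientation; "force": force on the tool from outside, world axes, zero at the start; "moment": the same for the moment, N m; "gripper_width": opening from 0.0 (shut) to 1.0 (fully open); "grasp_force": force on a finger pad.
Only numpy, scipy, OpenCV 4.12 (cv2) and the standard library are available. Lean on these libraries where they do the work, as an engineer would, in place of code of your own. Each camera call takes 0.05 s, during which the arm holds its last target. There are 200 camera calls.

## Task

The clipboard is to get a new pad: drop the worn eraser lying on it into the wire basket, then press the lever of the clipboard's steel spring clip down with the fingers until the jaw stands at least 10 mm clear of the board, and keep it held open so that the pad can be slid in: finish while still pressing it. Press steadily, without bearing down so hard that the clip bends, and leave everything else on the desk where it is.

Things in the scene. Friction and masses are not known exactly. Their poses are not given: they have to be found in the camera images.
- clipboard: Dark brown hardboard clipboard, 240 (x) by 165 (y) by 3 mm, lying flat, gripped by a small spring clamp onto a low plywood stand (250 by 175 mm); all one fixed piece that does not slide. Origin on the desk under its centre; +x runs along the board to the end that carries the clip, y across, z up. Board's top face 30 mm above the desk.
- clip (a joint): Opening angle of the clipboard's steel spring clip, rad: 0 shut, 0.42 at its stop. The 98 mm wide jaw lies on the pin's -x side, the lever on its +x side: lever down raises the jaw. Jaw lip 10 mm off the board at 0.27, 12.5 mm at 0.34, 15.5 mm at 0.42. Sprung shut: pressing the lever's end takes 6 to 8 N to start, 8 to 11 N at 0.27, 10 to 13 N at 0.42; a brisk touch spikes higher.
- clip_pin (a point): On the hinge pin of the clip at mid-width, x 0.090, z 0.042 of clipboard. The lever rises from here: bare steel plate 66 mm wide (y), 38 mm long, rolled edge 5.6 mm thick at its end. It slopes up at 32 degrees towards the clip end of the board when shut, 8 degrees at the stop. The frame tilts with the clip, parallel to clipboard when shut.
- clip_tab (a point): Where to press: top of the rolled end edge of the lever at mid-width. With the clip shut it lies at x = 0.122, y = 0, z = 0.065 of clipboard; it moves with the lever, and pressed to 0.34 rad lies 12 mm lower and 6 mm farther along +x.
- clip_lip (a point): Middle of the lower edge of the jaw lip; at x = 0.054, z = 0.0305 of clipboard when shut (touching the board). Its height over the board's top face is the opening of the jaw.
- spring_clamp (a point): Spring clamp that keeps the clipboard on its stand; not to be used. Point on the desk under its pivot, x = 0.035, y = -0.113 of clipboard. Its 20 mm wide jaw reaches 22 mm in over the -y edge of the board and 14 mm above it; its two handles stick out to y = -0.182 and up to 47 mm above the desk.
- worn_eraser: Worn grey eraser block lying flat on the clipboard: 43 mm long (x), 22 mm wide (y), 14 mm high, one end (+x) worn round and 11 mm high; about 22 g. Origin at the middle of its underside.
- basket: Wire basket of dark steel wire, open on top, 160 (x) by 115 (y) by 62 mm high, walls 4 mm, inner floor 4 mm above the desk; 0.3 kg, loose. Origin at the centre of its underside. It stands on the left or right of the clipboard.
- lunch_tin: Bystander: closed aluminium lunch tin with hinged lid, 165 (x) by 113 (y) by 55 mm, on the other side of the clipboard from the basket. Origin at the centre of its underside.
- protractor: Bystander: white plastic half-round protractor, 100 mm long, 55 mm wide, 3 mm thick. Origin at the middle of its straight edge, underside.
- jar: Bystander: glass jar with a steel twist cap, 68 mm in diameter, 95 mm tall. Origin at the centre of its underside.
- new_eraser: Bystander: new grey eraser in a card sleeve, 58 by 24 by 13 mm, lying on the desk itself. Origin at the centre of its underside.
- sharpener: Bystander: metal pencil sharpener, 26 by 16 by 11 mm. Origin at the centre of its underside.
- pencil: Bystander: six-sided wooden pencil, 168 mm long, 8 mm thick. Origin near its middle, underside, x along it.

How it is judged:
By the outcome, as a careful person would: the job done as asked, in the order asked, and still so for the second after the job is handed in, while the arm keeps its last pose, push and grip.
It also fails if it takes over 48 s, if anything falls off the work surface, if the arm or the gripper's body presses on something with over 40 N, if the wrist force passes 120 N, or if a joint passes its speed limit or range.

## Working session

There is one attempt and no reset: what is moved stays moved. The work goes in short steps, Python scripts to look and compute and a tool call to move; the robot and the scene stay as the last step left them, time stands still between calls to the robot, and variables do not carry over. Pictures are saved under pics/ and viewed, at most 10 in all, crops included, and the job is handed in when it is done.

Besides the shell and the picture viewer there is one more tool, called as name([rows], argument=value, ...), one row to a line, values as JSON. send_rows: Moves the arm, as the interface text tells. Its arguments: {"type":"object","properties":{"steps":{"type":"array","items":{"type":"object","properties":{"grip":{"type":"number"},"x":{"type":"number"},"y":{"type":"number"},"z":{"type":"number"},"yaw":{"type":"number"}}}},"force":{"type":"number"}},"required":["steps"]}

```bash
mkdir -p pics; ls
python3 - <<'E'
from cell import ctrl
import cv2,pickle
for n in("top","side"):
    f=ctrl.grab_frame(n); cv2.imwrite(f"pics/{n}0.png",f["pixels"]); pickle.dump({k:f[k] for k in("intrinsics","view")},open(f"{n}.pkl","wb"))
    print(n,f["intrinsics"],f["view"],[k for k in f])
print(ctrl.state(),ctrl.tips_ahead)
E
```

```text
pics
top [[529.64177904   0.         314.13810958]
 [  0.         529.64177904 240.3922644 ]
 [  0.           0.           1.        ]] [[ 0.0228467  -0.9997205   0.00607914 -0.00689652]
 [ 0.98256932  0.02357603  0.18439548 -0.57365708]
 [-0.18448726  0.00176034  0.98283333 -0.97782203]
 [ 0.          0.          0.          1.        ]] ['pixels', 'intrinsics', 'view']
side [[513.06810527   0.         309.41816915]
 [  0.         513.06810527 237.03538053]
 [  0.           0.           1.        ]] [[-0.87935026 -0.4760179  -0.01225077  0.50124151]
 [ 0.34939298 -0.66248795  0.6625966  -0.23503293]
 [-0.32352383  0.57837416  0.74887627 -0.81115842]
 [ 0.          0.          0.          1.        ]] ['pixels', 'intrinsics', 'view']
{'t': 0.1, 'joint_pos': array([ 1.10918274e+00,  1.16447496e-01,  1.44219448e+00, -2.64983816e-05,
        1.58399442e+00, -3.78214906e-02]), 'qvel': array([-0.00033077, -0.00181879, -0.00184906,  0.00022187, -0.00018831,
       -0.00056169]), 'effort': array([ 1.78607639e-03, -7.33668995e+01, -6.33788824e+01, -1.60414647e-04,
        5.28786855e-03, -2.34850381e-05]), 'tcp_pos': array([0.27753223, 0.61513471, 0.24163207]), 'orientation': array([ 2.10314055e-01,  9.77633738e-01, -5.08960586e-04, -1.16133644e-04]), 'force': array([0.05978791, 0.59955604, 1.07728   ]), 'moment': array([0.00173441, 0.0510501 , 0.00058331]), 'grasp_force': 0.0, 'gripper_width': 1.002116215350596} 0.011
```

View pics/top0.png

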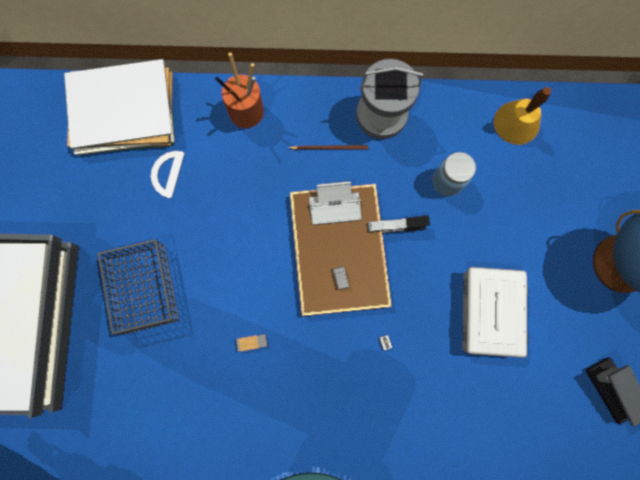

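View pics/side0.png

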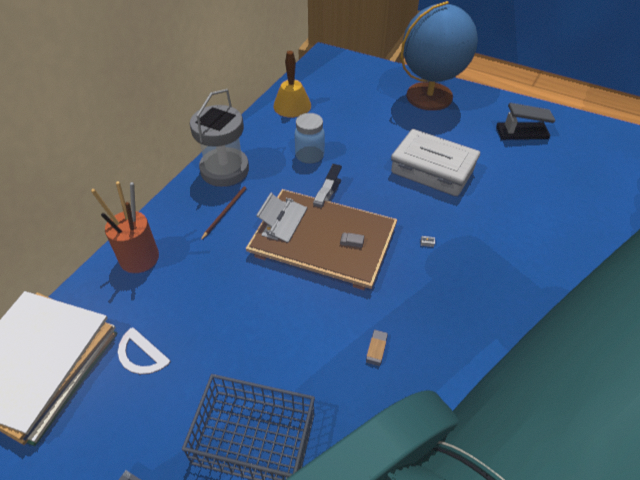

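The top view shows the board with corners at about (292,192), (376,185), (390,306) and (301,314). The clip lever is at (334,190), the worn eraser at (341,278), the basket around (138,288) and the tin on the right. Next I'll enlarge the board.

Run:
```python
import cv2
a=cv2.imread("pics/top0.png")[175:325,280:440]; cv2.imwrite("pics/c1.png",cv2.resize(a,None,fx=5,fy=4*1.0,interpolation=cv2.INTER_CUBIC) if 0 else cv2.resize(a,(640,600),interpolation=cv2.INTER_CUBIC))
b=cv2.imread("pics/side0.png")[180:300,240:400]; cv2.imwrite("pics/c2.png",cv2.resize(b,(800,600),interpolation=cv2.INTER_CUBIC))
```

```text
(no output)
```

View pics/c1.png

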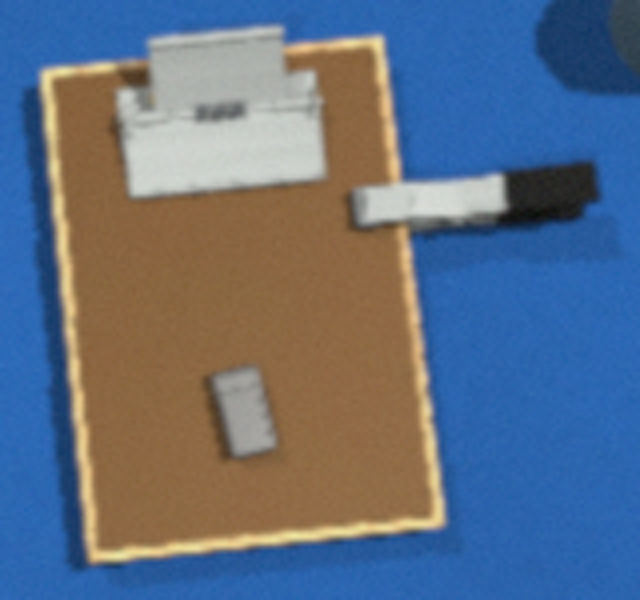

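View pics/c2.png

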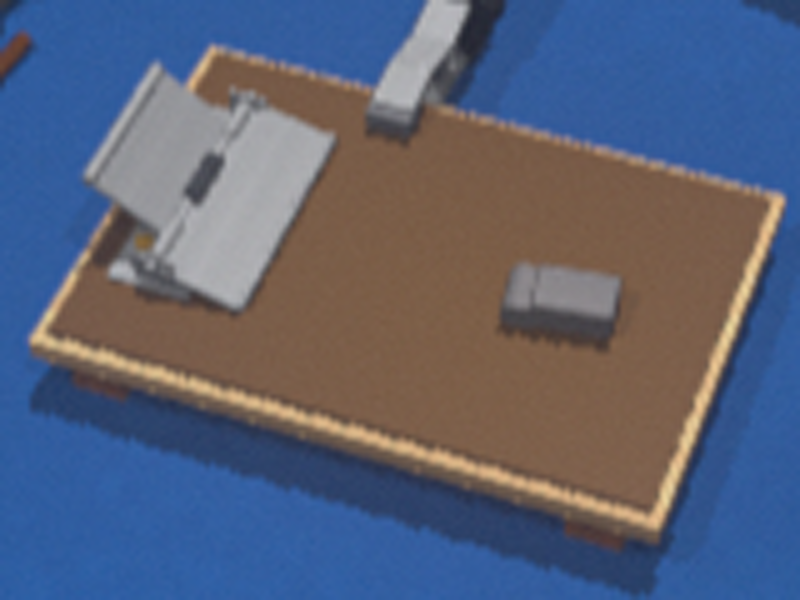

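Crop 1 (4x) has the outer corners at (40,70), (383,37), (444,525) and (90,562), with the lever edge running from (149,38) to (284,27). Crop 2 (5x) has the same corners at (30,340), (212,45), (785,197) and (657,530). I'll fit the poses from these.

```bash
cat > h.py <<'E'
import numpy as np,pickle
from scipy.optimize import least_squares
C={n:pickle.load(open(n+".pkl","rb")) for n in("top","side")}
def proj(n,P):
    P=np.atleast_2d(P);V=C[n]["view"];c=P@V[:3,:3].T+V[:3,3];c=c*[1,-1,-1]
    u=c@C[n]["intrinsics"].T;return u[:,:2]/u[:,2:]
def place(p,L):
    L=np.atleast_2d(L);c,s=np.cos(p[2]),np.sin(p[2])
    return np.c_[p[0]+c*L[:,0]-s*L[:,1],p[1]+s*L[:,0]+c*L[:,1],L[:,2]]
def fit(obs,x0):
    f=lambda p:np.concatenate([(proj(n,place(p,L))-uv).ravel() for n,L,uv in obs])
    r=least_squares(f,x0);return r.x,np.sqrt(np.mean(r.fun**2))
def tri(a,b):
    r=least_squares(lambda P:np.r_[(proj("top",P)-a).ravel(),(proj("side",P)-b).ravel()],[.5,0,.05]);return r.x,np.sqrt(np.mean(r.fun**2))
t=lambda *q:np.array(q)/4+[280,175]
s=lambda *q:np.array(q)/5+[240,180]
E
python3 - <<'E'
from h import *
z=.027
L=np.array([[.125,.0875,z],[.125,-.0875,z],[-.125,-.0875,z],[-.125,.0875,z]])
b,e=fit([("top",L,t((40,70),(383,37),(444,525),(90,562))),("side",L,s((30,340),(212,45),(785,197),(657,530)))],[.55,0,0]);print("board",b,e)
print("tab",place(b,[.122,0,.065]),"tri",tri(t((217,32)),s((121,122))),"edge",tri(t((149,38)),s((87,182))),tri(t((284,27)),s((155,63))))
L=np.array([[-.0215,.011,.044],[-.0215,-.011,.044],[.0215,.011,.041],[.0215,-.011,.041]])
er,e=fit([("top",L,t((232,458),(276,447),(211,374),(258,366))),("side",L[:2],s((612,318),(620,273)))],[.5,0,0]);print("eraser",er,e)
L=np.array([[.08,.0575,.062],[.08,-.0575,.062],[-.08,-.0575,.062],[-.08,.0575,.062]])
k,e=fit([("top",L,[(98,252),(158,241),(178,322),(112,334)]),("side",L,[(188,449),(214,376),(313,396),(299,475)])],[.5,.3,0]);print("basket",k,e)
print("lantern/jar base", tri((383,128),(222,170)),tri((452,187),(309,155)))
E
```

```text
board [ 0.56318662 -0.0439066   0.12326434] 0.5911062399157911
tab [[ 0.68426095 -0.02890641  0.065     ]] tri (array([ 0.68818812, -0.03096695,  0.05807048]), np.float64(0.38510219377100907)) edge (array([0.68382619, 0.00231397, 0.05711566]), np.float64(0.6495370132956919)) (array([ 0.69143674, -0.06365498,  0.06075177]), np.float64(0.1373623902501009))
eraser [ 0.50312252 -0.0470655   0.23065375] 0.40754642508690775
basket [0.47293448 0.34374209 0.27692253] 2.5196413860544213
lantern/jar base (array([ 8.46184548e-01, -1.29503055e-01,  5.74715322e-04]), np.float64(5.185671246270583)) (array([ 0.71454777, -0.2810931 , -0.01300551]), np.float64(2.2981081434188484))
```

Add to h.py:
```python
def rem(x,y,z,ang):
    "remaining move in tool axes (cm) and yaw (deg) to put TCP at x,y,z with tool y along ang"
    from cell import ctrl
    from scipy.spatial.transform import Rotation as R
    S=ctrl.state();M=R.from_quat(S["orientation"]).as_matrix()
    d=M.T@(np.array([x,y,z])-S["tcp_pos"])*100
    a=np.arctan2(M[1,1],M[0,1]);w=-np.degrees((ang-a+np.pi/2)%np.pi-np.pi/2)
    print("t",round(S["t"],2),"tcp",S["tcp_pos"].round(4),"rem xyz cm",d.round(2),"yaw",w.round(2),"F",S["force"].round(1),"w",round(S["gripper_width"],3),"gf",S["grasp_force"],"tips",ctrl.tips_ahead,"q",S["joint_pos"].round(2),"zaxis",M[:,2].round(4))
```

```text
(no output)
```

send_rows([
  {"yaw": -7.5,"grip": 0.5},
  {"yaw": -7.5,"grip": 0.5},
  {"yaw": -7.5,"grip": 0.5},
  {"yaw": -7.5,"grip": 0.5},
  {"yaw": -7.5,"grip": 0.5},
], force=30)

```text
validation failed for argument at $.st...
```

```bash
python3 -c "
from h import *
rem(.5031,-.0471,.15,.2307+np.pi/2)"
```

```text
t 0.1 tcp [0.2775 0.6151 0.2416] rem xyz cm [-47.79 -51.08   9.22] yaw -37.5 F [0.1 0.6 1.1] w 1.002 gf 0.0 tips 0.011 q [ 1.11  0.12  1.44 -0.    1.58 -0.04] zaxis [-4.e-04 -9.e-04 -1.e+00]
```

send_rows([
  {"x": 0,"y": 0,"z": 0,"yaw": -7.5,"grip": 0.5},
  {"x": 0,"y": 0,"z": 0,"yaw": -7.5,"grip": 0.5},
  {"x": 0,"y": 0,"z": 0,"yaw": -7.5,"grip": 0.5},
  {"x": 0,"y": 0,"z": 0,"yaw": -7.5,"grip": 0.5},
  {"x": 0,"y": 0,"z": 0,"yaw": -7.5,"grip": 0.5},
], force=30)

```text
t: 0.6
tcp_pos: [0.2775, 0.6152, 0.2418]
orientation: [-0.118, 0.993, -0.0, -0.0]
force: [-0.4, -0.2, 0.1]
gripper_width: 0.501
grasp_force: 0.0
```

```bash
python3 -c "
from h import *
rem(.5031,-.0471,.15,.2307+np.pi/2)"
```

```text
t 0.6 tcp [0.2775 0.6152 0.2418] rem xyz cm [ -6.44 -69.66   9.22] yaw 0.31 F [-0.4 -0.2  0.1] w 0.501 gf 0.0 tips 0.011 q [ 1.11  0.12  1.44  0.    1.58 -0.7 ] zaxis [-4.e-04 -7.e-04 -1.e+00]
```

send_rows([
  {"x": -0.4,"y": -4.2,"z": 0,"yaw": 0,"grip": 0.5},
  {"x": -0.4,"y": -4.2,"z": 0,"yaw": 0,"grip": 0.5},
  {"x": -0.4,"y": -4.2,"z": 0,"yaw": 0,"grip": 0.5},
  {"x": -0.4,"y": -4.2,"z": 0,"yaw": 0,"grip": 0.5},
  {"x": -0.4,"y": -4.2,"z": 0,"yaw": 0,"grip": 0.5},
])

```text
t: 1.1
tcp_pos: [0.3452, 0.4138, 0.2419]
orientation: [-0.115, 0.993, -0.0, -0.0]
force: [-0.3, 0.5, -0.2]
gripper_width: 0.5
grasp_force: 0.0
```

send_rows([
  {"x": -0.4,"y": -4.2,"z": 0,"yaw": 0,"grip": 0.5},
  {"x": -0.4,"y": -4.2,"z": 0,"yaw": 0,"grip": 0.5},
  {"x": -0.4,"y": -4.2,"z": 0,"yaw": 0,"grip": 0.5},
  {"x": -0.4,"y": -4.2,"z": 0,"yaw": 0,"grip": 0.5},
  {"x": -0.4,"y": -4.2,"z": 0,"yaw": 0,"grip": 0.5},
])

```text
t: 1.6
tcp_pos: [0.4126, 0.2139, 0.2422]
orientation: [-0.115, 0.993, -0.0, 0.0]
force: [0.5, 0.3, -0.4]
gripper_width: 0.501
grasp_force: 0.0
```

send_rows([
  {"x": -0.4,"y": -4.2,"z": 1,"yaw": 0,"grip": 0.5},
  {"x": -0.4,"y": -4.2,"z": 1.5,"yaw": 0,"grip": 0.5},
  {"x": -0.4,"y": -4.2,"z": 2,"yaw": 0,"grip": 0.5},
  {"x": -0.4,"y": -4.2,"z": 2,"yaw": 0,"grip": 0.5},
  {"x": -0.4,"y": -4.2,"z": 1.5,"yaw": 0,"grip": 0.5},
])

```text
t: 2.1
tcp_pos: [0.4798, 0.0139, 0.161]
orientation: [-0.115, 0.993, 0.0, -0.0]
force: [1.0, 0.8, 0.5]
gripper_width: 0.497
grasp_force: 0.0
```

```bash
python3 -c "
from h import *
rem(.5031,-.0471,.044,.2307+np.pi/2)"
```

```text
t 2.1 tcp [0.4798 0.0139 0.161 ] rem xyz cm [-0.88 -6.47 11.7 ] yaw -0.01 F [1.  0.8 0.5] w 0.497 gf 0.0 tips 0.011 q [-0.02 -0.29  1.95  0.    1.48 -1.83] zaxis [-7.e-04  0.e+00 -1.e+00]
```

send_rows([
  {"x": -0.3,"y": -2.5,"z": 1,"yaw": 0,"grip": 0.5},
  {"x": -0.3,"y": -2.5,"z": 2,"yaw": 0,"grip": 0.5},
  {"x": -0.3,"y": -1.5,"z": 2,"yaw": 0,"grip": 0.5},
  {"x": 0,"y": 0,"z": 2,"yaw": 0,"grip": 0.5},
  {"x": 0,"y": 0,"z": 1,"yaw": 0,"grip": 0.5},
])

```text
t: 2.6
tcp_pos: [0.5029, -0.0458, 0.0803]
orientation: [-0.115, 0.993, 0.0, -0.001]
force: [-0.1, 0.8, 0.7]
gripper_width: 0.497
grasp_force: 0.0
```

```bash
python3 -c "
from h import *
rem(.5031,-.0471,.044,.2307+np.pi/2)
from cell import ctrl
import cv2
a=ctrl.grab_frame('side')['pixels'][130:310,230:470];cv2.imwrite('pics/s1.png',cv2.resize(a,(800,600)))"
```

```text
t 2.6 tcp [ 0.5029 -0.0458  0.0803] rem xyz cm [ 0.   -0.13  3.63] yaw -0.05 F [-0.1  0.8  0.7] w 0.497 gf 0.0 tips 0.011 q [-0.14 -0.17  1.99  0.    1.32 -1.94] zaxis [-2.5e-03  4.0e-04 -1.0e+00]
```

View pics/s1.png

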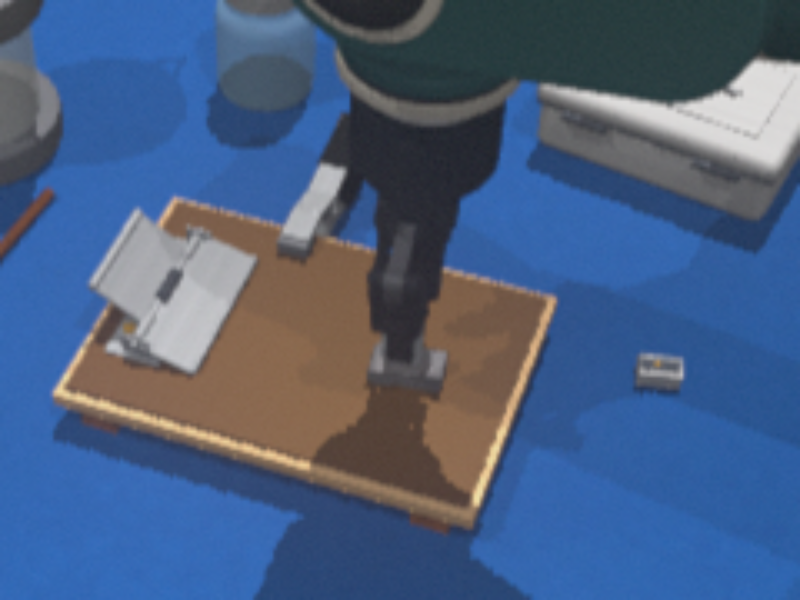

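The fingers stand around the eraser, which is at crop position (407,372), and the clip is clear of them. I'll descend and grip.

send_rows([
  {"x": 0,"y": 0,"z": 1.2,"yaw": 0,"grip": 0.5},
  {"x": 0,"y": 0,"z": 1.0,"yaw": 0,"grip": 0.5},
  {"x": 0,"y": 0,"z": 0.8,"yaw": 0,"grip": 0.5},
  {"x": 0,"y": 0,"z": 0.3,"yaw": 0,"grip": 0.5},
  {"x": 0,"y": 0,"z": 0,"yaw": 0,"grip": 0.5},
])

```text
t: 3.15
tcp_pos: [0.5036, -0.0454, 0.049]
orientation: [-0.115, 0.993, 0.0, -0.0]
force: [0.0, -0.4, 0.6]
gripper_width: 0.503
grasp_force: 0.0
```

send_rows([
  {"x": 0,"y": 0,"z": 0,"yaw": 0,"grip": 0.65},
  {"x": 0,"y": 0,"z": 0,"yaw": 0,"grip": 0.75},
  {"x": 0,"y": 0,"z": 0,"yaw": 0,"grip": 0.85},
  {"x": 0,"y": 0,"z": 0,"yaw": 0,"grip": 0.9},
  {"x": 0,"y": 0,"z": 0,"yaw": 0,"grip": 0.9},
], force=25)

```text
t: 3.65
tcp_pos: [0.504, -0.0456, 0.0499]
orientation: [-0.115, 0.993, -0.0, 0.0]
force: [-1.5, 0.3, 5.9]
gripper_width: 0.245
grasp_force: 24.8
```

send_rows([
  {"x": 0,"y": 0,"z": -0.5,"yaw": 0,"grip": 0.9},
  {"x": 0,"y": 0,"z": -1,"yaw": 0,"grip": 0.9},
  {"x": 0,"y": 0,"z": -2,"yaw": 0,"grip": 0.9},
  {"x": 0,"y": 0,"z": -2.5,"yaw": 0,"grip": 0.9},
  {"x": 0,"y": 0,"z": -2.5,"yaw": 0,"grip": 0.9},
])

```text
t: 4.15
tcp_pos: [0.5035, -0.0455, 0.1358]
orientation: [-0.115, 0.993, -0.0, 0.0]
force: [0.3, 0.4, 0.4]
gripper_width: 0.244
grasp_force: 24.5
```

```bash
python3 -c "
from h import *
rem(.473,.344,.15,.277+np.pi/2)
from cell import ctrl
import cv2
a=ctrl.grab_frame('side')['pixels'][100:310,230:510];cv2.imwrite('pics/s2.png',cv2.resize(a,(800,600)))"
```

```text
t 4.15 tcp [ 0.5035 -0.0455  0.1358] rem xyz cm [-5.94 38.62 -1.42] yaw -2.65 F [0.3 0.4 0.4] w 0.244 gf 24.527238056907663 tips 0.011 q [-0.14 -0.21  1.93 -0.    1.42 -1.94] zaxis [ 0. -0. -1.]
```

View pics/s2.png

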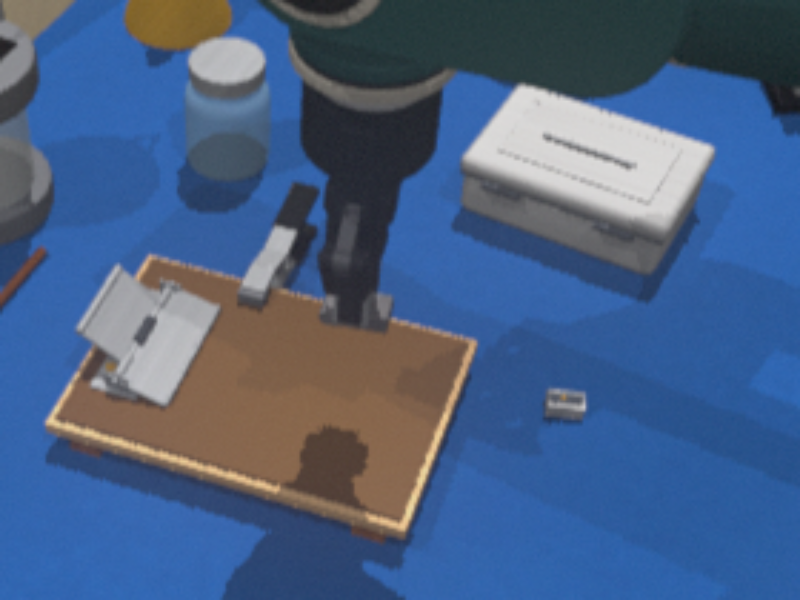

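The eraser is held, at crop position (357,310). Next I'll carry it to the basket.

send_rows([
  {"x": -0.6,"y": 3,"z": -0.5,"yaw": 0,"grip": 0.9},
  {"x": -0.6,"y": 4,"z": -0.5,"yaw": 0,"grip": 0.9},
  {"x": -0.6,"y": 4,"z": -0.5,"yaw": 0,"grip": 0.9},
  {"x": -0.6,"y": 4,"z": 0,"yaw": 0,"grip": 0.9},
  {"x": -0.6,"y": 4,"z": 0,"yaw": 0,"grip": 0.9},
])

```text
t: 4.7
tcp_pos: [0.4892, 0.1479, 0.1503]
orientation: [-0.115, 0.993, 0.0, 0.001]
force: [1.0, -0.4, 0.1]
gripper_width: 0.246
grasp_force: 24.6
```

send_rows([
  {"x": -0.6,"y": 4,"z": 0,"yaw": 0,"grip": 0.9},
  {"x": -0.6,"y": 4,"z": 0,"yaw": 0,"grip": 0.9},
  {"x": -0.6,"y": 4,"z": 0,"yaw": 0,"grip": 0.9},
  {"x": -0.6,"y": 4,"z": 0,"yaw": -1.3,"grip": 0.9},
  {"x": -0.5,"y": 3.5,"z": 0,"yaw": -1.3,"grip": 0.9},
])

```text
t: 5.2
tcp_pos: [0.4719, 0.3447, 0.1499]
orientation: [-0.138, 0.99, 0.0, 0.0]
force: [0.6, -0.5, 0.3]
gripper_width: 0.243
grasp_force: 24.6
```

```bash
python3 -c "
from h import *
rem(.473,.344,.055,.277+np.pi/2)
from cell import ctrl
import cv2
a=ctrl.grab_frame('top')['pixels'][180:390,60:340];cv2.imwrite('pics/t2.png',cv2.resize(a,(800,600)))"
```

```text
t 5.2 tcp [0.4719 0.3447 0.1499] rem xyz cm [-0.09 -0.1   9.49] yaw 0.02 F [ 0.6 -0.5  0.3] w 0.243 gf 24.564461525078514 tips 0.011 q [ 0.59 -0.04  1.75  0.    1.43 -1.26] zaxis [ 5.e-04  4.e-04 -1.e+00]
```

View pics/t2.png

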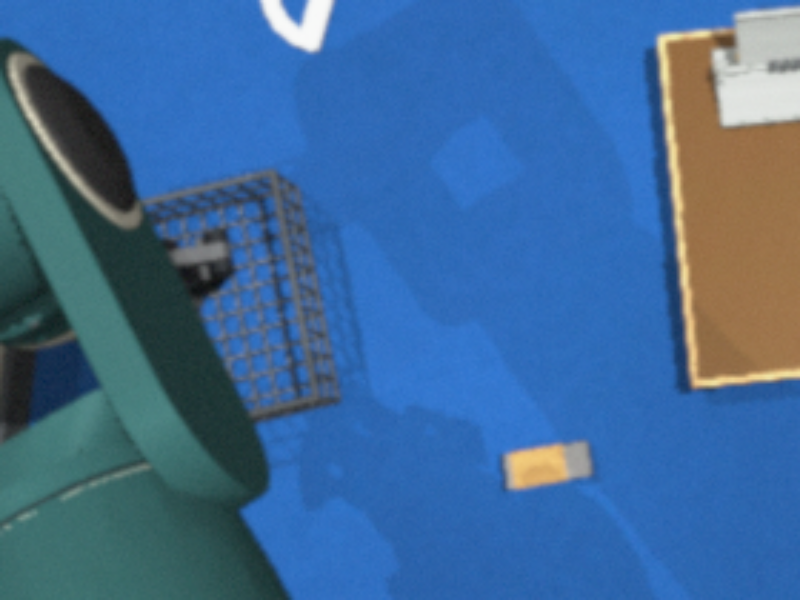

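The basket's right wall shows two lines, at crop (275,172)–(335,400) and (265,195)–(315,400). The outer one is the foot edge, so I'll refit the basket with the inner line as the rim.

Run:
```python
from h import *
L=np.array([[.08,.0575,.062],[.08,-.0575,.062],[-.08,-.0575,.062],[-.08,.0575,.062]])
F=L*[1,1,0]
S=("side",L,[(188,449),(214,376),(313,396),(299,475)])
print(fit([S],[.47,.34,.2]))
T=[("top",L[[0,3]],[(98,252),(112,334)]),("top",F[[1,2]],[(157,241),(178,321)])]
print(fit(T,[.47,.34,.2])); k,e=fit(T+[S],[.47,.34,.2]);print(k,e)
rem(*k[:2],.05,k[2]+np.pi/2)
```

```text
(array([0.47170741, 0.34517606, 0.2867667 ]), np.float64(2.533182087400495))
(array([0.47843897, 0.34982861, 0.2949022 ]), np.float64(2.4689873378683065))
[0.47398276 0.34653237 0.28900779] 3.014741293646314
t 5.25 tcp [0.4712 0.3482 0.1498] rem xyz cm [-0.22 -0.26  9.98] yaw -0.5 F [-3.3  1.6 -1.8] w 0.251 gf 24.596684775024187 tips 0.011 q [ 0.59 -0.04  1.75  0.    1.43 -1.26] zaxis [ 0.      0.0019 -1.    ]
```

send_rows([
  {"x": -0.1,"y": -0.1,"z": 2,"yaw": 0,"grip": 0.9},
  {"x": -0.1,"y": -0.1,"z": 3,"yaw": 0,"grip": 0.9},
  {"x": 0,"y": 0,"z": 3,"yaw": 0,"grip": 0.9},
  {"x": 0,"y": 0,"z": 2,"yaw": 0,"grip": 0.9},
  {"x": 0,"y": 0,"z": 0.7,"yaw": 0,"grip": 0.9},
])

```text
t: 5.75
tcp_pos: [0.474, 0.3407, 0.0405]
orientation: [-0.138, 0.99, -0.001, -0.001]
force: [0.5, 0.3, -0.2]
gripper_width: 0.246
grasp_force: 24.6
```

send_rows([
  {"x": 0,"y": 0,"z": 0,"yaw": 0,"grip": 0.9},
  {"x": 0,"y": 0,"z": 0,"yaw": 0,"grip": 0.7},
  {"x": 0,"y": 0,"z": 0,"yaw": 0,"grip": 0.55},
  {"x": 0,"y": 0,"z": 0,"yaw": 0,"grip": 0.5},
  {"x": 0,"y": 0,"z": 0,"yaw": 0,"grip": 0.5},
])

```text
t: 6.25
tcp_pos: [0.475, 0.3415, 0.043]
orientation: [-0.138, 0.99, 0.0, 0.0]
force: [-0.1, 0.4, -0.7]
gripper_width: 0.5
grasp_force: 0.0
```

send_rows([
  {"x": 0,"y": 0,"z": -2,"yaw": 0,"grip": 0.5},
  {"x": 0,"y": 0,"z": -3,"yaw": 0,"grip": 0.5},
  {"x": 0,"y": 0,"z": -4,"yaw": 0,"grip": 0.5},
  {"x": 0,"y": 0,"z": -3,"yaw": 0,"grip": 0.6},
  {"x": 0,"y": -1,"z": -1,"yaw": 0,"grip": 0.8},
])

```text
t: 6.75
tcp_pos: [0.4781, 0.3326, 0.1763]
orientation: [-0.138, 0.99, 0.001, 0.002]
force: [1.0, 0.1, -0.2]
gripper_width: 0.242
grasp_force: 0.0
```

```bash
python3 -c "
from h import *
b=[0.56318662,-0.0439066,0.12326434]
p=place(b,[[.122,0,.1],[.125,0,.1]]);print(p)
rem(*p[1],b[2]+np.pi/2)"
```

```text
[[ 0.68426095 -0.0289064   0.1       ]
 [ 0.68723819 -0.02853755  0.1       ]]
t 6.75 tcp [0.4781 0.3326 0.1763] rem xyz cm [-10.2  -40.47   7.61] yaw 8.81 F [ 1.   0.1 -0.2] w 0.242 gf 0.0 tips 0.011 q [ 0.56 -0.06  1.73  0.    1.47 -1.28] zaxis [ 0.004   0.0027 -1.    ]
```

send_rows([
  {"x": -1,"y": -3.5,"z": -1,"yaw": 0,"grip": 1},
  {"x": -1,"y": -4,"z": 0,"yaw": 0,"grip": 1},
  {"x": -1,"y": -4,"z": 0,"yaw": 0,"grip": 1},
  {"x": -1,"y": -4,"z": 0,"yaw": 0,"grip": 1},
  {"x": -1,"y": -4,"z": 0,"yaw": 0,"grip": 1},
])

```text
t: 7.25
tcp_pos: [0.5791, 0.1557, 0.1817]
orientation: [-0.138, 0.99, -0.0, -0.0]
force: [0.3, 1.2, 0.5]
gripper_width: -0.002
grasp_force: 0.0
```

send_rows([
  {"x": -1,"y": -4,"z": 0,"yaw": 0,"grip": 1},
  {"x": -1,"y": -4,"z": 0,"yaw": 0,"grip": 1},
  {"x": -1,"y": -4,"z": 0,"yaw": 0,"grip": 1},
  {"x": -1,"y": -4,"z": 0,"yaw": 4.4,"grip": 1},
  {"x": -1,"y": -4,"z": 0,"yaw": 4.4,"grip": 1},
])

```text
t: 7.75
tcp_pos: [0.6789, -0.0246, 0.1815]
orientation: [-0.06, 0.998, 0.0, -0.0]
force: [0.2, -0.0, 0.7]
gripper_width: 0.002
grasp_force: 0.0
```

```bash
python3 -c "
from h import *
rem(.6872,-.0285,.095,.1233+np.pi/2)
from cell import ctrl
import cv2
f=ctrl.grab_frame('top')['pixels'][170:390,60:340];cv2.imwrite('pics/t3.png',cv2.resize(f,(764,600)))"
```

```text
t 7.75 tcp [ 0.6789 -0.0246  0.1815] rem xyz cm [-0.78 -0.49  8.65] yaw -0.22 F [ 0.2 -0.   0.7] w 0.002 gf 0.0 tips 0.011 q [-0.07  0.15  1.51 -0.    1.49 -1.76] zaxis [-8.e-04  1.e-04 -1.e+00]
```

View pics/t3.png

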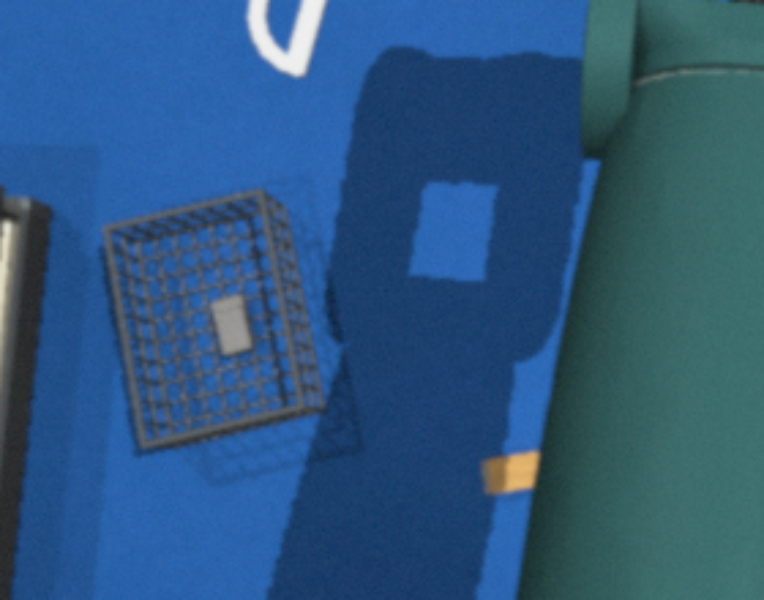

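The eraser lies inside the basket at crop (232,325), and the basket hasn't moved. On to the clip: I'll lower to just above the lever.

send_rows([
  {"x": -0.4,"y": -0.25,"z": 1,"yaw": -0.2,"grip": 1},
  {"x": -0.4,"y": -0.25,"z": 2,"yaw": 0,"grip": 1},
  {"x": 0,"y": 0,"z": 2.5,"yaw": 0,"grip": 1},
  {"x": 0,"y": 0,"z": 2,"yaw": 0,"grip": 1},
  {"x": 0,"y": 0,"z": 1,"yaw": 0,"grip": 1},
])

```text
t: 8.3
tcp_pos: [0.6858, -0.0257, 0.0942]
orientation: [-0.064, 0.998, 0.0, -0.002]
force: [0.3, -0.3, -0.3]
gripper_width: -0.0
grasp_force: 0.0
```

send_rows([
  {"x": 0,"y": 0,"z": 0,"yaw": 0,"grip": 1},
  {"x": 0,"y": 0,"z": 0,"yaw": 0,"grip": 1},
  {"x": 0,"y": 0,"z": 0,"yaw": 0,"grip": 1},
  {"x": 0,"y": 0,"z": 0,"yaw": 0,"grip": 1},
  {"x": 0,"y": 0,"z": 0,"yaw": 0,"grip": 1},
])

```text
t: 8.8
tcp_pos: [0.6874, -0.0266, 0.0981]
orientation: [-0.063, 0.998, -0.0, 0.001]
force: [0.0, 0.6, 0.3]
gripper_width: -0.001
grasp_force: 0.0
```

```bash
python3 -c "
from h import *
rem(.6872,-.0285,.064,.1233+np.pi/2)
from cell import ctrl
import cv2
f=ctrl.grab_frame('side')['pixels'][150:300,220:420];cv2.imwrite('pics/s4.png',cv2.resize(f,(800,600)))"
```

```text
t 8.8 tcp [ 0.6874 -0.0266  0.0981] rem xyz cm [ 0.04 -0.19  3.41] yaw 0.16 F [0.  0.6 0.3] w -0.001 gf 0.0 tips 0.011 q [-0.08  0.21  1.57  0.    1.36 -1.77] zaxis [ 1.e-03 -1.e-04 -1.e+00]
```

View pics/s4.png

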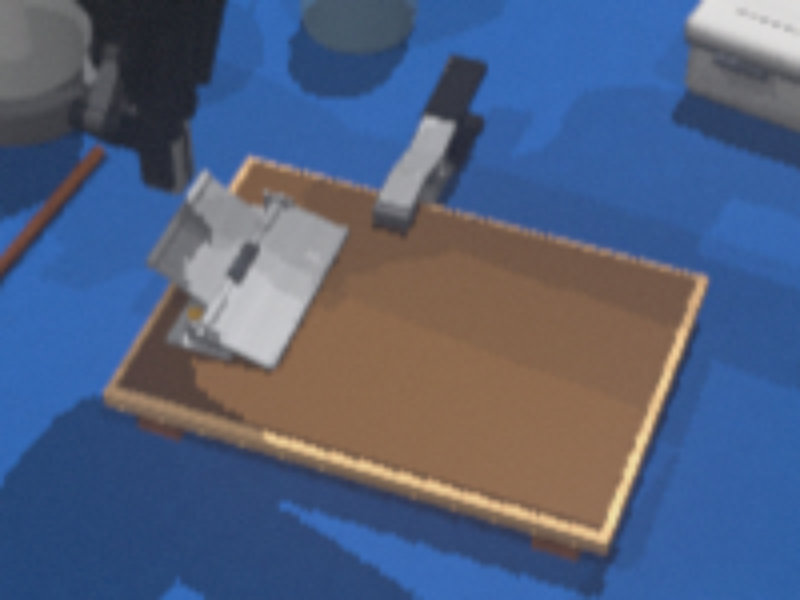

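The fingertips are at crop (165,187), just above the middle of the lever's edge at about (178,217). I'll check that against the projection.

```bash
python3 -c "
from h import *
f=lambda P:((proj('side',P)-[220,150])*4).round(0)
print(f([.6874,-.0266,.087]),f([.684,-.029,.065]),f([.688,-.031,.0585]),f([.6874,-.0266,.081]))
b=[0.56318662,-0.0439066,0.12326434]
print(f(place(b,[[.122,.033,.065],[.122,-.033,.065],[.09,0,.042],[.054,.049,.034],[.054,-.049,.034]])))"
```

```text
[[167. 180.]] [[179. 212.]] [[175. 217.]] [[168. 189.]]
[[149. 258.]
 [206. 168.]
 [241. 262.]
 [270. 362.]
 [346. 225.]]
```

send_rows([
  {"x": 0,"y": -0.2,"z": 0.5,"yaw": 0,"grip": 1},
  {"x": 0,"y": 0,"z": 0.5,"yaw": 0,"grip": 1},
  {"x": 0,"y": 0,"z": 0.4,"yaw": 0,"grip": 1},
  {"x": 0,"y": 0,"z": 0.2,"yaw": 0,"grip": 1},
  {"x": 0,"y": 0,"z": 0.1,"yaw": 0,"grip": 1},
])

```text
t: 9.35
tcp_pos: [0.6872, -0.0285, 0.0798]
orientation: [-0.063, 0.998, 0.0, -0.0]
force: [-0.7, 0.1, 0.3]
gripper_width: 0.003
grasp_force: 0.0
```

send_rows([
  {"x": 0,"y": 0,"z": 0.1,"yaw": 0,"grip": 1},
  {"x": 0,"y": 0,"z": 0.1,"yaw": 0,"grip": 1},
  {"x": 0,"y": 0,"z": 0.1,"yaw": 0,"grip": 1},
  {"x": 0,"y": 0,"z": 0.1,"yaw": 0,"grip": 1},
  {"x": 0,"y": 0,"z": 0.1,"yaw": 0,"grip": 1},
])

```text
t: 9.85
tcp_pos: [0.6875, -0.0285, 0.0756]
orientation: [-0.063, 0.998, -0.0, 0.0]
force: [-0.8, 0.1, 6.7]
gripper_width: -0.001
grasp_force: 3.3
```

```bash
python3 -c "
from h import *
rem(.6872,-.0285,.064,.1233+np.pi/2)"
```

```text
t 9.85 tcp [ 0.6875 -0.0285  0.0756] rem xyz cm [0.03 0.01 1.16] yaw 0.15 F [-0.8  0.1  6.7] w -0.001 gf 3.2711350545287132 tips 0.011 q [-0.08  0.23  1.59 -0.    1.32 -1.78] zaxis [ 5.e-04 -0.e+00 -1.e+00]
```

Contact came at TCP z of about 0.0756 with 6.7 N. I'll press on slowly, following the edge along +x.

send_rows([
  {"x": -0.04,"y": 0,"z": 0.1,"yaw": 0,"grip": 1},
  {"x": -0.04,"y": 0,"z": 0.1,"yaw": 0,"grip": 1},
  {"x": -0.04,"y": 0,"z": 0.1,"yaw": 0,"grip": 1},
  {"x": -0.04,"y": 0,"z": 0.1,"yaw": 0,"grip": 1},
  {"x": -0.04,"y": 0,"z": 0.1,"yaw": 0,"grip": 1},
])

```text
t: 10.35
tcp_pos: [0.69, -0.0283, 0.0715]
orientation: [-0.063, 0.998, -0.0, 0.001]
force: [-0.3, -0.3, 9.0]
gripper_width: -0.0
grasp_force: 4.2
```

send_rows([
  {"x": -0.04,"y": 0,"z": 0.1,"yaw": 0,"grip": 1},
  {"x": -0.04,"y": 0,"z": 0.1,"yaw": 0,"grip": 1},
  {"x": -0.04,"y": 0,"z": 0.1,"yaw": 0,"grip": 1},
  {"x": -0.04,"y": 0,"z": 0.1,"yaw": 0,"grip": 1},
  {"x": -0.04,"y": 0,"z": 0.1,"yaw": 0,"grip": 1},
])

```text
t: 10.85
tcp_pos: [0.6921, -0.028, 0.0668]
orientation: [-0.063, 0.998, -0.0, 0.001]
force: [-0.7, 1.5, 9.6]
gripper_width: 0.001
grasp_force: 4.9
```

send_rows([
  {"x": 0,"y": 0,"z": 0.1,"yaw": 0,"grip": 1},
  {"x": 0,"y": 0,"z": 0.05,"yaw": 0,"grip": 1},
  {"x": 0,"y": 0,"z": 0,"yaw": 0,"grip": 1},
  {"x": 0,"y": 0,"z": 0,"yaw": 0,"grip": 1},
  {"x": 0,"y": 0,"z": 0,"yaw": 0,"grip": 1},
])

```text
t: 11.35
tcp_pos: [0.6925, -0.028, 0.0657]
orientation: [-0.063, 0.998, -0.0, 0.002]
force: [2.4, 1.4, 11.2]
gripper_width: 0.001
grasp_force: 5.3
```

```bash
python3 -c "
from h import *
rem(.69,-.0285,.064,.1233+np.pi/2)
from cell import ctrl
import cv2
f=ctrl.grab_frame('side')['pixels'][170:270,240:373];cv2.imwrite('pics/s5.png',cv2.resize(f,(798,600),interpolation=cv2.INTER_CUBIC))"
```

```text
t 11.35 tcp [ 0.6925 -0.028   0.0657] rem xyz cm [ 0.25 -0.02  0.16] yaw 0.15 F [ 2.4  1.4 11.2] w 0.001 gf 5.296011865139008 tips 0.011 q [-0.08  0.25  1.58  0.    1.31 -1.77] zaxis [ 0.0033  0.     -1.    ]
```

View pics/s5.png

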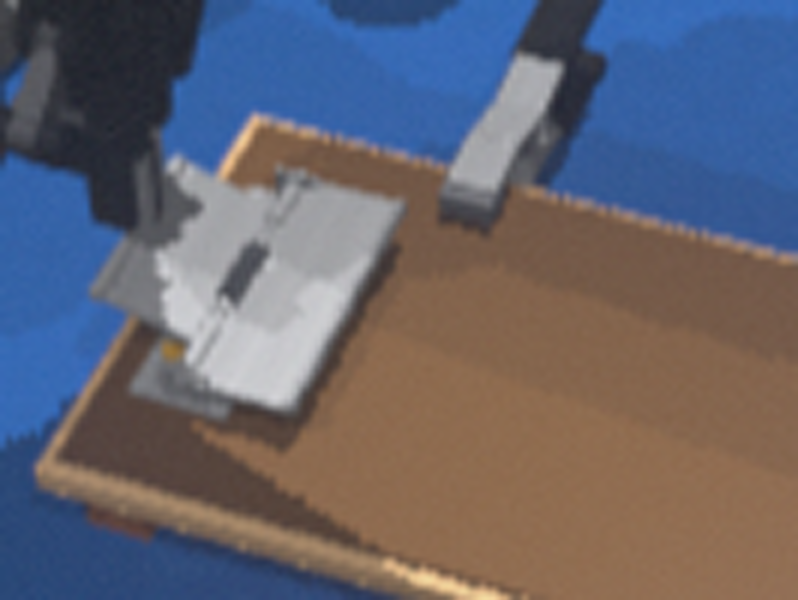

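The jaw is open, with its lip corners at crop (403,205) and (300,410). The tab's travel suggests about 0.29 rad, so I'll press 2 mm further for margin.

send_rows([
  {"x": 0,"y": 0,"z": 0.05,"yaw": 0,"grip": 1},
  {"x": 0,"y": 0,"z": 0.05,"yaw": 0,"grip": 1},
  {"x": 0,"y": 0,"z": 0.05,"yaw": 0,"grip": 1},
  {"x": 0,"y": 0,"z": 0.05,"yaw": 0,"grip": 1},
  {"x": 0,"y": 0,"z": 0,"yaw": 0,"grip": 1},
])

```text
t: 11.9
tcp_pos: [0.6929, -0.0279, 0.064]
orientation: [-0.063, 0.998, -0.0, 0.002]
force: [4.0, 1.5, 11.4]
gripper_width: -0.002
grasp_force: 5.8
```

send_rows([
  {"x": 0,"y": 0,"z": 0,"yaw": 0,"grip": 1},
  {"x": 0,"y": 0,"z": 0,"yaw": 0,"grip": 1},
  {"x": 0,"y": 0,"z": 0,"yaw": 0,"grip": 1},
  {"x": 0,"y": 0,"z": 0,"yaw": 0,"grip": 1},
  {"x": 0,"y": 0,"z": 0,"yaw": 0,"grip": 1},
])

```text
t: 12.4
tcp_pos: [0.6929, -0.0279, 0.064]
orientation: [-0.063, 0.998, -0.0, 0.002]
force: [3.7, 2.1, 11.6]
gripper_width: 0.004
grasp_force: 5.8
```

```bash
python3 -c "
from h import *
rem(.69,-.0285,.064,.1233+np.pi/2)
b=[0.56318662,-0.0439066,0.12326434]
f=lambda P:((proj('side',P)-[240,170])*6).round(0)
def rot(L,a):
    L=np.array(L,float);d=L-[.09,0,.042];c,s=np.cos(a),np.sin(a)
    return np.c_[.09+c*d[:,0]+s*d[:,2],L[:,1],.042-s*d[:,0]+c*d[:,2]]
print('shut obs',(np.array([(335,135),(240,310)])/5+[0,10])*6)
for a in (0,.27,.34,.42): print(a,f(place(b,rot([[.054,-.049,.034],[.054,.049,.034],[.122,0,.065]],a))).tolist(), rot([[.122,0,.065]],a))
from cell import ctrl
import cv2
im=ctrl.grab_frame('side')['pixels'][170:270,240:373];cv2.imwrite('pics/s6.png',cv2.resize(im,(798,600),interpolation=cv2.INTER_CUBIC))"
```

```text
t 12.4 tcp [ 0.6929 -0.0279  0.064 ] rem xyz cm [ 0.29 -0.03 -0.  ] yaw 0.16 F [ 3.7  2.1 11.6] w 0.004 gf 5.836568847298622 tips 0.011 q [-0.08  0.25  1.58  0.    1.3  -1.77] zaxis [ 0.0045 -0.     -1.    ]
shut obs [[402. 222.]
 [288. 432.]]
0 [[399.0, 218.0], [285.0, 423.0], [147.0, 198.0]] [[0.122 0.    0.065]]
0.27 [[401.0, 198.0], [286.0, 403.0], [136.0, 215.0]] [[0.12697549 0.         0.05563132]]
0.34 [[400.0, 192.0], [285.0, 398.0], [134.0, 220.0]] [[0.12783835 0.         0.05301177]]
0.42 [[398.0, 186.0], [283.0, 391.0], [133.0, 226.0]] [[0.12859734 0.         0.04995271]]
```

View pics/s6.png

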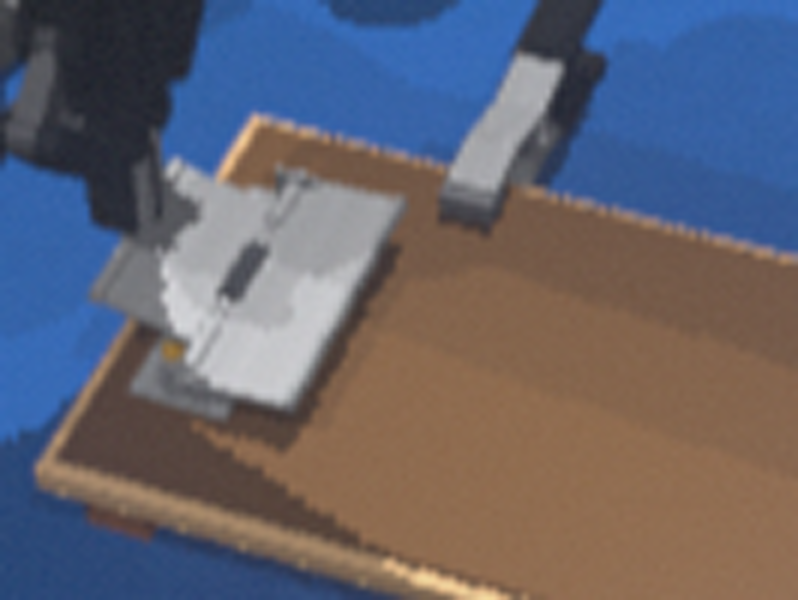

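The jaw corner now sits about 22 px higher than when shut (at 6x), against 20 px expected at 0.27 rad and 26 px at 0.34. TCP z says about 0.34, and the force is a steady 11.6 N. I'll add just under 1 mm for margin, still short of the stop, then settle. I've now viewed 11 pictures, one over the limit, so I'll rely on numbers from here.

send_rows([
  {"x": 0,"y": 0,"z": 0.03,"yaw": 0,"grip": 1},
  {"x": 0,"y": 0,"z": 0.03,"yaw": 0,"grip": 1},
  {"x": 0,"y": 0,"z": 0.03,"yaw": 0,"grip": 1},
  {"x": 0,"y": 0,"z": 0,"yaw": 0,"grip": 1},
  {"x": 0,"y": 0,"z": 0,"yaw": 0,"grip": 1},
])

```text
t: 12.95
tcp_pos: [0.693, -0.0279, 0.0633]
orientation: [-0.063, 0.998, -0.0, 0.002]
force: [4.5, 1.9, 12.1]
gripper_width: -0.002
grasp_force: 6.0
```

send_rows([
  {"x": 0,"y": 0,"z": 0,"yaw": 0,"grip": 1},
  {"x": 0,"y": 0,"z": 0,"yaw": 0,"grip": 1},
  {"x": 0,"y": 0,"z": 0,"yaw": 0,"grip": 1},
  {"x": 0,"y": 0,"z": 0,"yaw": 0,"grip": 1},
  {"x": 0,"y": 0,"z": 0,"yaw": 0,"grip": 1},
])

```text
t: 13.45
tcp_pos: [0.693, -0.0279, 0.0633]
orientation: [-0.063, 0.998, -0.0, 0.002]
force: [5.3, 1.9, 12.4]
gripper_width: -0.0
grasp_force: 6.0
```

```bash
python3 -c "
from cell import ctrl
print(ctrl.close_job())"
```

```text
the job is handed in; nothing more can be done
None
```

I dropped the worn eraser into the basket and handed in the job with the fingers holding the clip lever down at about 12 N; fingertip height puts it near 0.36 rad, about 13 mm of jaw opening (the earlier side view, before the last press, suggested slightly less), and I viewed 11 pictures, one over the limit of 10.

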